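# Berth the counting board through its spring flaps

## Robot

A 7-joint arm with a two-finger parallel gripper is mounted at the origin on the work surface. World frame = base frame: x ahead of the robot, y to its left, z up, the work surface at z = 0. Lengths are in m, angles in rad, forces in N, time in s.
With the tool pointing down it reaches from about 0.425 to 0.825 m from the base axis. Payload 3.6 kg.
Tool frame: the origin (TCP) lies between the finger pads; the fingertips stand 8 mm ahead of it and the grasp point (between the pads) lies 11 mm behind it; z points along the fingers, y is the direction in which the jaws open and shut (so a half turn about z gives the same grasp; the last joint's range is limited). The gripper opens to 93 mm and grips with 3 to 60 N. Pads are 15 mm wide; open, the fingers measure 128 mm over their backs; the gripper's body (75 mm by 188 mm) begins 65 mm behind the grasp point.
Start: joints at [-1.377, 0.615, -0.013, 1.423, 0.008, 1.103, -0.04], TCP at [0.142, 0.634, 0.227] pointing down, gripper open.
Joint ranges: [-3.12, 3.12], [-0.3, 2.06], [-1.34, 1.32], [0.26, 2.42], [-1.36, 4.5], [0.01, 1.98], [-2.84, 2.84]. Speed limits (rad/s): [2.79, 2.79, 3.14, 3.14, 3.14, 3.14, 3.14].

## Interface

Orientations are given as a 3x3 rotation matrix whose columns are the frame's x, y, z axes.
In Python, from station import * gives the robot as it stands. The module is installed in compiled form; this text tells all that it offers.
- The arm moves only by the shell command python3 -m handwheel 'ROWS'. ROWS is JSON, a list of rows, each an object of numbers: "x", "y", "z": the shift along the tool's x, y, z scaled (see below); "ax", "ay", "az": the turn, a rotation vector about the tool's x, y, z scaled (see below); "gripper": the opening, from -1 (shut) to 1 (fully open). A call has 1 to 10 rows; each row is the pose to reach, as a shift and turn from the pose commanded when the call began, along the tool's axes at that moment; what a row does not reach only later rows make up. The controller multiplies each number of a shift by 0.25 m and each number of a turn by pi/2 rad. A row lasts 1/10 s, in which the tool goes at most 50 mm and 8.59 degrees, less where a joint would pass 70% of its speed; a pose out of reach is approached as far as the arm can. A call with a number of a shift or a turn outside -1 to 1 is refused whole. A call with a gripper value outside its range is refused whole. The fingers move at their own pace and stop on an object; the grip force is fixed at half the most. Time passes only in rows, so rows that repeat a pose let the fingers close. It gives the time, the measured TCP pose, the force and the opening at its end, in the units of the state.
- get_obs(): the state, without advancing time (a new reading comes with each control period).
- get_image(name): name is "side" or "top" or "wrist"; returns a dict with "frame" (480x640x3 uint8, blue, green, red), "fx", "fy", "cx", "cy" (pixels), "R" (3x3) and "t" (3): a world point X has camera coordinates R X + t. Camera axes: x right, y down, z forward; pixel columns grow to the right and rows downward; lengths in m; the calibration is good to about 2 mm. The wrist camera is an equidistant fisheye: a pixel r from the principal point sees the ray r / f radians off the axis. A picture is of the moment at which its call begins. There is no depth.
- hand_in(): hands the job in, once; it reports no verdict.
Trained networks look in the newest picture that a camera, given by its name, has taken for a name from the list of things; names that differ only in an ending like _2 or _b are one class to them, and where a whole thing is asked for, a point or a joint stands for the part that bears it (a point fixed in the world has none). Each returns a list of dicts, best first, with "score" (0 to 1); they miss things now and then, are a little off and sometimes report something else, mostly with a low value. They report only what shows in the picture. A call takes as long as a camera call. They do not tell look-alikes from the thing itself.
- find_in(camera, thing): "xyz" ([x, y, z] in m, in the coordinates of the camera as it stood for that picture, good to about 4 mm: the middle of the surface that is visible of it).
The state is a dict: "clock": time; "joint_positions": joint angles; "qd": joint speeds; "joint_efforts": joint torques, N m; "tool_pos": TCP position; "orientation": TCP orientation; "ft_force": force on the tool from outside, world axes, zero at the start; "moment": the same for the moment, N m; "finger_gap": finger opening in m.
Only numpy, scipy, OpenCV 4.12 (cv2) and the standard library are available. Lean on these libraries where they do the work, as an engineer would, in place of code of your own. Each camera call takes 0.05 s, during which the arm holds its last target.

## Task

Pick up the wooden counting board and set it flat on the open entry of its storage berth, round nose towards the flaps. Slide it gently, flat along the berth floor and without forcing it, through the two spring flaps and on, until you feel the sprung buffer under the hood give a few millimetres, without ever driving the buffer to the end of its travel. Then let go, so that the board lies flat inside with both flaps closed behind it, and leave the other goods where they are.

Things in the scene. Friction and masses are not known exactly. Their poses are not given: they have to be found in the camera images.
- board: Counting board, polished wood, 0.14-0.28 kg: a slab 90 mm long (its x), 60 mm wide (y), 18 mm thick, with a half-round nose (radius 30 mm) at +x, a square tail at -x and an upright grip bar on top. Origin: centre of the underside (nose tip x = +45 mm, tail x = -45 mm), z up. Starts flat on the shelf, on the robot's right (-y) of the berth's entry.
- nose (a point): Tip of the board's round nose, 45 mm ahead of its origin, 9 mm above its underside; axes as the board's.
- grip (a point): Top centre of the board's grip bar, 18 mm behind the board's origin (board x = -18 mm), 66 mm above the underside. The bar is 40 mm along the board's x, 20 mm along its y, and rises 48 mm above the slab. Axes as the board's.
- berth: Storage berth: fixed dark wooden channel, open on top. Its x axis points along it in the pushing direction (roughly world +y), z up; origin on the shelf surface, on the centre line, in the plane of the closed flaps. Floor 10 mm thick (top at z = 10 mm), 100 mm wide, from x = -125 to +225 mm. Walls reach z = 36 mm: a hand on the upper part of the grip bar passes over walls and flaps.
- entry (a point): Middle of the open entry, on the top of the berth's floor at berth x = -80 mm. The entry has no walls from x = -125 to -46 mm. From -46 to -2 mm two flared guides narrow from a 95 mm to a 68 mm gap; then come the flaps (x = 0); from x = +42 mm on the inner walls stand 68 mm apart. Axes as the berth's.
- hood (a point): Top middle of the near edge of the flat hood (berth x = 150 mm, z = 42 mm) that roofs the berth from there to x = 225 mm, underside z = 36 mm; only the board ahead of its grip bar goes under it. The sprung buffer, a cork block across the channel, is there. Its resting face lies anywhere from berth x = 140 to 170 mm, new each time and not measured: find it by feel.
- flap_left (a joint): Left flap (berth +y side), 34 mm long, top at z = 34 mm, on an upright hinge at berth x = 0, y = +36 mm. Angle in rad: 0 closed (across the channel), grows as it swings inwards (to berth +x), to 1.6; it cannot swing outwards. Sprung shut, 0.06 N m closed to 0.12 N m fully open. It can shut only once the board's tail is 36 mm or more beyond the flap plane.
- flap_right (a joint): Right flap, mirror image of the left one (hinge at berth y = -36 mm); 0 closed, grows inwards to 1.6 rad.
- buffer (a joint): How far the buffer is pressed back along berth +x, in m: 0 at rest, 0.015 at the hard end of its travel. It first moves at 6 N and gets stiffer by 0.5 N per mm (8 N at 4 mm, 12 N at 12 mm). When let go it returns to 0 and pushes the board back with it.
- bead1: Bystander: turned wooden bead 40 mm across and 36 mm high, standing on its flat end on the shelf beside the berth; origin at the centre of its underside.
- bead2: Bystander: turned wooden bead 40 mm across and 36 mm high, standing on its flat end on the shelf beside the berth; origin at the centre of its underside.
- bead3: Bystander: turned wooden bead 40 mm across and 36 mm high, standing on its flat end on the shelf beside the berth; origin at the centre of its underside.
- bead4: Bystander: turned wooden bead 40 mm across and 36 mm high, standing on its flat end on the shelf beside the berth; origin at the centre of its underside.
- weight: Bystander: squat brass weight 44 mm across, 40 mm high, beside the berth's entry; origin at the centre of its underside.
- abacus: Bystander: red-beaded pine abacus lying flat, 170 x 120 x 22 mm, origin at the centre of its underside.
- ledger: Bystander: cloth-covered account book lying flat, 114 x 154 mm, 19 mm thick with a pencil on it, origin at the centre of its underside.
Mind the look-alikes: they are no part of the job. Leave any purple look-alike of the board alone.

How it is judged:
By the outcome, as a careful person would: the job done as asked, in the order asked, and still so for the second after the job is handed in, with the robot touching nothing.
It also fails if it takes over 72 s, if anything falls off the work surface, if the arm or the gripper's body presses on something with over 40 N, if the wrist force passes 120 N, or if a joint passes its speed limit or range.

## Working session

There is one attempt and no reset: what is moved stays moved. The work goes in short steps, Python scripts to look and compute and a shell command to move; the robot and the scene stay as the last step left them, time stands still between calls to the robot, and variables do not carry over. Pictures are saved under pics/ and viewed, and the job is handed in when it is done.

```bash
mkdir -p pics; ls; cat > h.py <<'E'
import numpy as np, cv2
from station import *
def snap(c,fn):
    im=get_image(c); cv2.imwrite('pics/'+fn,im['frame']); return im
def toW(im,p): return np.array(im['R']).T@(np.array(p)-np.array(im['t']))
E
python3 - <<'E'
from h import *
o=get_obs()
for k in ('clock','tool_pos','orientation','ft_force','finger_gap'): print(k,np.round(o[k],4).tolist())
for c in ('side','top','wrist'):
    im=snap(c,c+'0.png')
    print(c,im['fx'],im['cx'],im['cy'])
    for th in ('board','berth','hood','weight','flap_left','flap_right','bead1','abacus','ledger','grip'):
        try: r=find_in(c,th)
        except Exception as e: print(th,e);continue
        print(th,[(round(d['score'],2),np.round(toW(im,d['xyz']),3).tolist()) for d in r[:4]])
E
```

```text
pics
clock 0.0
tool_pos [0.1422, 0.6335, 0.2255]
orientation [[-0.9757, 0.2189, -0.0006], [0.2189, 0.9757, -0.0025], [-0.0, -0.0026, -1.0]]
ft_force [-0.0231, -0.1892, -0.4398]
finger_gap 0.0927
side 444.24508506221315 319.9379709451196 239.75804941882404
board [(0.85, [0.35, -0.294, 0.02]), (0.83, [0.487, -0.349, 0.025]), (0.61, [0.625, -0.368, 0.021]), (0.58, [0.372, -0.458, 0.02])]
berth [(0.95, [0.519, 0.138, 0.027])]
hood [(0.86, [0.516, 0.139, 0.023])]
weight [(0.59, [0.651, -0.024, 0.026])]
flap_left [(0.52, [0.515, 0.037, 0.027])]
flap_right [(0.52, [0.555, 0.047, 0.025]), (0.29, [0.624, 0.094, 0.032])]
bead1 [(0.86, [0.429, 0.116, 0.029]), (0.75, [0.453, -0.017, 0.033]), (0.63, [0.628, 0.093, 0.035]), (0.61, [0.582, 0.238, 0.031])]
abacus [(0.59, [0.349, 0.306, 0.022]), (0.48, [0.519, 0.138, 0.028])]
ledger [(0.83, [0.564, 0.426, 0.018])]
grip [(0.97, [0.346, -0.288, 0.017]), (0.85, [0.627, -0.366, 0.023]), (0.72, [0.372, -0.451, 0.021]), (0.58, [0.481, -0.355, 0.022])]
top 515.1164776876149 328.4284211454754 239.51522605631413
board [(0.93, [0.488, -0.353, 0.018]), (0.8, [0
[... 236 characters left out ...]
, [0.585, 0.23, 0.033]), (0.65, [0.648, -0.029, 0.019])]
flap_left [(0.6, [0.485, -0.349, 0.02]), (0.2, [0.347, 0.298, 0.02])]
flap_right []
bead1 [(0.51, [0.451, -0.028, 0.034]), (0.47, [0.584, 0.231, 0.034]), (0.42, [0.627, 0.088, 0.028]), (0.38, [0.526, 0.098, 0.009])]
abacus [(0.8, [0.347, 0.297, 0.02])]
ledger [(0.56, [0.567, 0.421, 0.016])]
grip [(0.97, [0.62, -0.365, 0.016]), (0.77, [0.486, -0.349, 0.019]), (0.75, [0.37, -0.467, 0.018]), (0.59, [0.352, -0.309, 0.013])]
wrist 371.64829954431775 319.3263518856396 242.28095133871952
board []
berth []
hood []
weight []
flap_left []
flap_right []
bead1 [(0.41, [0.349, 0.395, 0.018])]
abacus [(0.62, [0.348, 0.394, 0.018])]
ledger []
grip []
```

View pics/top0.png

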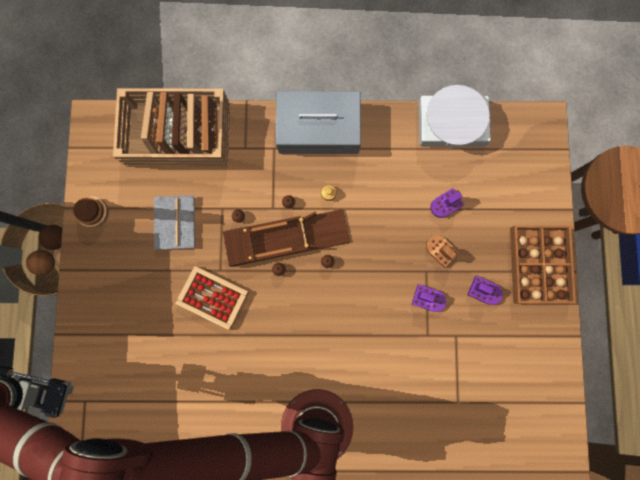

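View pics/side0.png

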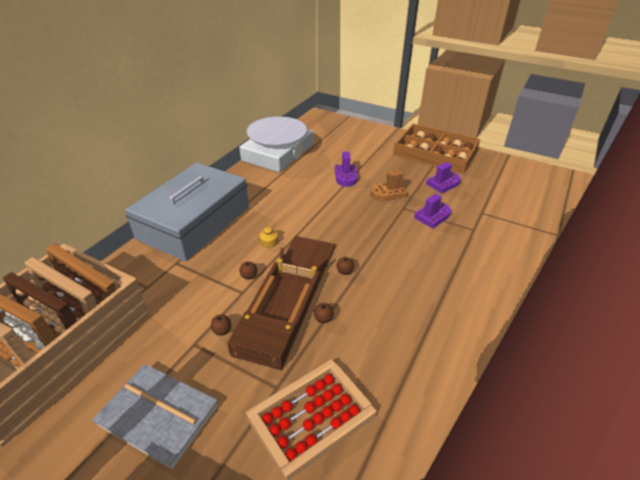

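View pics/wrist0.png

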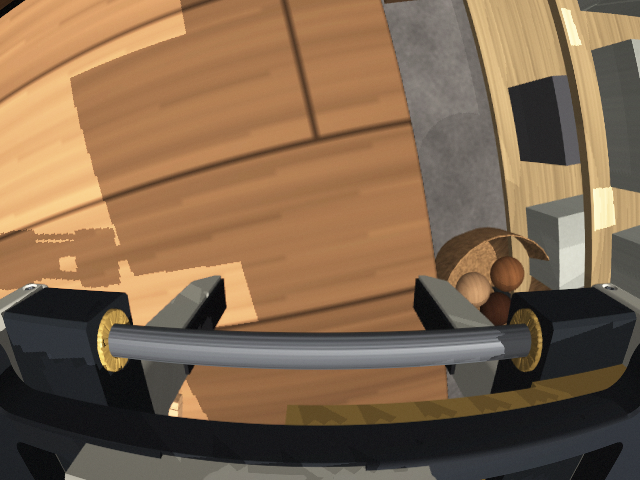

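Top view: the wooden board is at about (441,251), with purple look-alikes at (446,203), (430,298) and (487,291). The berth runs from its entry (345,225) to the hood (235,248). I'll zoom in to measure.

```bash
python3 - <<'E'
import cv2,numpy as np
a=cv2.imread('pics/top0.png')
cv2.imwrite('pics/z1.png',cv2.resize(a[230:275,410:470],None,fx=12,fy=12,interpolation=cv2.INTER_CUBIC))
cv2.imwrite('pics/z2.png',cv2.resize(a[180:290,210:370],None,fx=5,fy=5,interpolation=cv2.INTER_CUBIC))
a=cv2.imread('pics/side0.png')
cv2.imwrite('pics/z3.png',cv2.resize(a[160:210,360:420],None,fx=10,fy=10,interpolation=cv2.INTER_CUBIC))
E
```

```text
(no output)
```

View pics/z1.png

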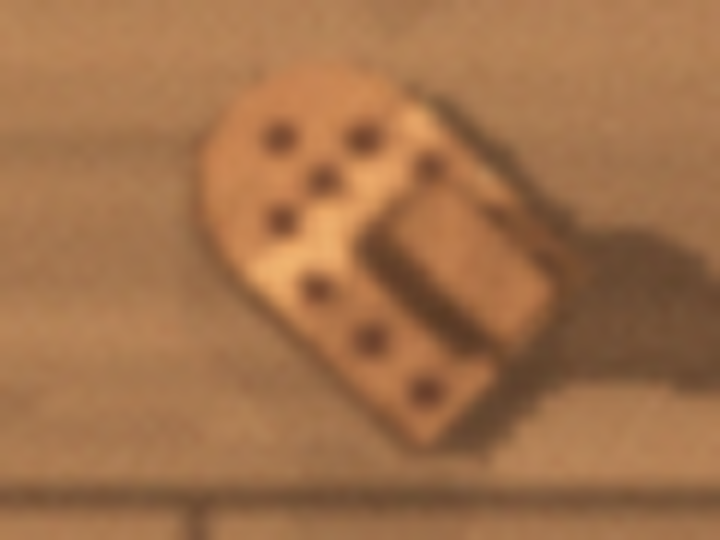

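View pics/z2.png

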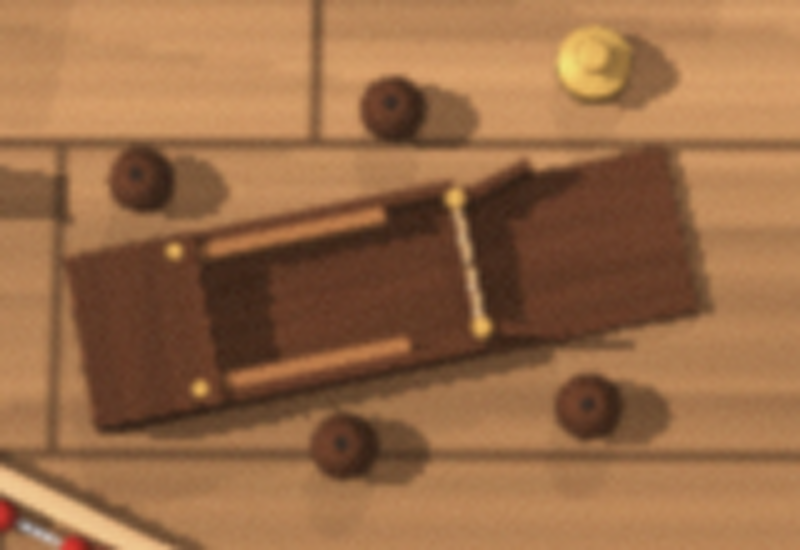

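View pics/z3.png

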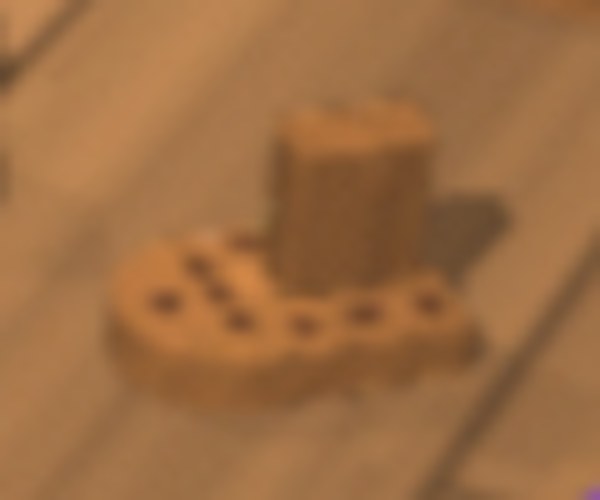

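```bash
python3 - <<'E'
import cv2,numpy as np
a=cv2.imread('pics/side0.png')
cv2.imwrite('pics/z4.png',cv2.resize(a[228:372,220:350],None,fx=4.1,fy=4.1,interpolation=cv2.INTER_CUBIC))
E
```

```text
(no output)
```

View pics/z4.png

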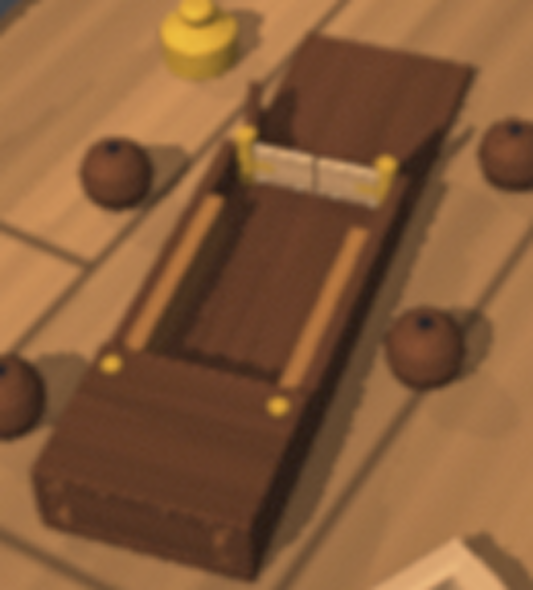

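```bash
cat > fit.py <<'E'
from h import *
from scipy.optimize import least_squares
import json
def proj(im,X):
    c=np.asarray(X)@np.array(im['R']).T+np.array(im['t']); return np.c_[im['fx']*c[:,0]/c[:,2]+im['cx'],im['fy']*c[:,1]/c[:,2]+im['cy']]
def fit(obs,p0):
    def res(p):
        c,s=np.cos(p[3]),np.sin(p[3]);R=np.array([[c,-s,0],[s,c,0],[0,0,1]])
        return np.concatenate([(proj(im,np.array(X)/1e3@R.T+p[:3])-np.array(u)).ravel() for im,X,u in obs])
    r=least_squares(res,p0,loss='soft_l1');return r.x,res(r.x)
def unz(P,o,f): return (np.array(P)+.5)/f-.5+np.array(o)
E
python3 - <<'E'
from fit import *
T=get_image('top');S=get_image('side')
bt=unz([(665,148),(708,310),(65,258),(100,432),(469,262)],(210,180),5)
bs=unz([(312,35),(473,68),(35,468),(253,522),(316,157)],(220,228),4.1)
X=[(-125,-50,10),(-125,50,10),(225,-50,42),(225,50,42),(0,0,34)]
for o in ([(T,X,bt),(S,X,bs)],[(T,X,bt)],[(S,X,bs)]):
    p,r=fit(o,[.54,.03,0,1.7]);print('berth',p.round(4),np.degrees(p[3]),r.round(1))
    # peg heights
c=unz([(468,265),(425,448)],(410,230),12);d=unz([(357,128)],(360,160),10)
# board: points bar top centre, tail-left corner(top z18), nose line
X1=[(-38,10,66),(-38,-10,66),(2,-10,66),(2,10,66),(-45,30,18),(-45,30,0)]
u1=unz([(500,350),(560,280),(425,190),(375,240),(420,440),(425,450)],(410,230),12)
XS=[(-18,0,66),(-38,10,66),(2,10,66),]
uS=unz([(357,128),(435,150),(285,145)],(360,160),10)
for o in ([(T,X1,u1),(S,XS,uS)],[(T,X1,u1)]):
    p,r=fit(o,[.49,-.35,0,.8]);print('board',p.round(4),np.degrees(p[3]),r.round(1))
print(np.array(T['R']),T['t'])
E
```

```text
berth [5.3560e-01 3.9300e-02 1.6000e-03 1.7826e+00] 102.13345644760051 [ 0.7 -0.8 -0.6  0.1  0.4  0.  -0.3 -0.4  1.   0.5 -0.9 -1.4  0.6 -1.4
 -0.5  0.4  0.1  1.5  0.5  0.5]
berth [ 5.3580e-01  4.0300e-02 -1.1000e-03  1.7844e+00] 102.23742463877727 [ 0.3 -0.8 -1.   0.   0.2  0.2 -0.4 -0.2  0.7  0.6]
berth [ 0.5415  0.0306 -0.0103  1.7778] 101.8630186358061 [-0.7 -0.4  0.1 -0.3  0.3 -0.6 -0.3  0.4  0.4  1.1]
board [ 0.4924 -0.3485  0.0018  0.8441] 48.36238609450654 [ 0.4 -0.2  0.   0.2  0.2 -1.8 -0.3 -0.7  0.4  0.8 -1.4  0.5 -0.7  0.1
  0.2 -1.5  1.3  1.7]
board [ 0.5026 -0.3726 -0.1051  0.8769] 50.242474009863 [ 0.2 -0.3 -0.6  0.4  0.1 -0.6  0.1  0.3  1.   0.2 -0.7 -0.1]
[[ 0.00405342 -0.99999105 -0.00121061]
 [-0.9906862  -0.00385093 -0.13611031]
 [ 0.13610443  0.00175105 -0.99069295]] [-0.03142859  0.51562708  1.43011209]
```

```bash
cat > to.py <<'E'
from h import *
def rel(x,y,z,hd,P=None,R=None):
    o=get_obs()
    P=np.array(o['tool_pos']) if P is None else P; R=np.array(o['orientation']) if R is None else R
    a=np.radians(hd);Rt=np.array([[np.cos(a),np.sin(a),0],[np.sin(a),-np.cos(a),0],[0,0,-1]])
    import cv2
    rv=cv2.Rodrigues(R.T@Rt)[0].ravel()
    d=R.T@(np.array([x,y,z])-P)
    return (d/.25).round(4),(rv/(np.pi/2)).round(4),Rt
def st():
    o=get_obs();R=np.array(o['orientation']);print('t',round(o['clock'],2),'p',np.round(o['tool_pos'],4),'hd',round(np.degrees(np.arctan2(R[1,0],R[0,0])),2),'z',R[:,2].round(4),'F',np.round(o['ft_force'],2),'gap',round(o['finger_gap'],4))
    print('q',np.round(o['joint_positions'],3))
if __name__=='__main__':
    import sys
    P=R=None
    for w in sys.argv[1:]:
        v=list(map(float,w.split(',')))
        a,b,R=rel(*v,P,R);P=np.array(v[:3]);print(w,a,b)
    st()
E
python3 to.py .36,.52,.226,137.4 .55,.30,.226,107.4 .6,.05,.226,80.4 .55,-.2,.2,60.4 .48,-.362,.15,48.4
```

```text
.36,.52,.226,137.4 [-0.9497 -0.255   0.0025] [-0.     -0.      0.3328]
.55,.30,.226,107.4 [-1.1551 -0.1333  0.    ] [0.     0.     0.3333]
.6,.05,.226,80.4 [-1.014  -0.1082  0.    ] [0.  0.  0.3]
.55,-.2,.2,60.4 [-1.0193 -0.0304  0.104 ] [0.     0.     0.2222]
.48,-.362,.15,48.4 [-0.7017  0.0766  0.2   ] [0.     0.     0.1333]
t 1.75 p [0.1423 0.6342 0.2266] hd 167.35 z [-1.e-04 -1.e-04 -1.e+00] F [-0.15  0.09 -0.21] gap 0.0933
q [-1.377  0.615 -0.013  1.423  0.008  1.103 -0.04 ]
```

```bash
r='{"x":-0.95,"y":-0.255,"z":0,"az":0.333,"gripper":1}'; python3 -m handwheel '[{"x":-0.95,"y":-0.255,"az":0.333,"gripper":1},{"x":-0.95,"y":-0.255,"az":0.333,"gripper":1},{"x":-0.95,"y":-0.255,"az":0.333,"gripper":1},{"x":-0.95,"y":-0.255,"az":0.333,"gripper":1},{"x":-0.95,"y":-0.255,"az":0.333,"gripper":1},{"x":-0.95,"y":-0.255,"az":0.333,"gripper":1}]'; python3 to.py .5,.34,.226,112.4 .58,.1,.226,87 .57,-.14,.2,66 .48,-.362,.15,48.4
```

```text
.5,.34,.226,112.4 [-1.6537 -0.8349  0.0025] [-1.000e-04 -0.000e+00  6.106e-01]
.58,.1,.226,87 [-1.0095 -0.07    0.    ] [0.     0.     0.2822]
.57,-.14,.2,66 [-0.9608  0.0103  0.104 ] [0.     0.     0.2333]
.48,-.362,.15,48.4 [-0.9577  0.0323  0.2   ] [0.     0.     0.1956]
t 1.75 p [0.1423 0.6342 0.2266] hd 167.35 z [-1.e-04 -1.e-04 -1.e+00] F [-0.15  0.09 -0.21] gap 0.0933
q [-1.377  0.615 -0.013  1.423  0.008  1.103 -0.04 ]invalid input at $[0]: expected keys x, y, z, ax, ay, az, gripper
```

All keys are required.

```bash
python3 -m handwheel '[{"x":-0.95,"y":-0.255,"z":0,"ax":0,"ay":0,"az":0.333,"gripper":1},{"x":-0.95,"y":-0.255,"z":0,"ax":0,"ay":0,"az":0.333,"gripper":1},{"x":-0.95,"y":-0.255,"z":0,"ax":0,"ay":0,"az":0.333,"gripper":1},{"x":-0.95,"y":-0.255,"z":0,"ax":0,"ay":0,"az":0.333,"gripper":1},{"x":-0.95,"y":-0.255,"z":0,"ax":0,"ay":0,"az":0.333,"gripper":1},{"x":-0.95,"y":-0.255,"z":0,"ax":0,"ay":0,"az":0.333,"gripper":1}]'; python3 to.py .5,.34,.226,112.4 .58,.1,.226,87 .57,-.14,.2,66 .48,-.362,.15,48.4
```

```text
clock: 2.35
tool_pos: [0.3698, 0.5135, 0.227]
orientation: [[-0.726, 0.688, 0.007], [0.688, 0.726, -0.004], [-0.008, 0.002, -1.0]]
ft_force: [0.5, -1.0, 0.3]
finger_gap: 0.0931
.5,.34,.226,112.4 [-0.8554 -0.1456  0.0107] [0.0023 0.0048 0.2684]
.58,.1,.226,87 [-1.0095 -0.07    0.    ] [0.     0.     0.2822]
.57,-.14,.2,66 [-0.9608  0.0103  0.104 ] [0.     0.     0.2333]
.48,-.362,.15,48.4 [-0.9577  0.0323  0.2   ] [0.     0.     0.1956]
t 2.35 p [0.3698 0.5135 0.227 ] hd 136.55 z [ 0.0072 -0.0041 -1.    ] F [ 0.53 -0.99  0.35] gap 0.0931
q [-1.069  0.589  0.143  1.481 -0.081  1.076 -0.099]
```

```bash
python3 -m handwheel '[{"x":-0.87,"y":-0.145,"z":0,"ax":0,"ay":0,"az":0.27,"gripper":1},{"x":-0.87,"y":-0.145,"z":0,"ax":0,"ay":0,"az":0.27,"gripper":1},{"x":-0.87,"y":-0.145,"z":0,"ax":0,"ay":0,"az":0.27,"gripper":1},{"x":-0.87,"y":-0.145,"z":0,"ax":0,"ay":0,"az":0.27,"gripper":1},{"x":-0.87,"y":-0.145,"z":0,"ax":0,"ay":0,"az":0.27,"gripper":1},{"x":-0.87,"y":-0.145,"z":0,"ax":0,"ay":0,"az":0.27,"gripper":1}]'
python3 -m handwheel '[{"x":-1,"y":-0.07,"z":0,"ax":0,"ay":0,"az":0.282,"gripper":1},{"x":-1,"y":-0.07,"z":0,"ax":0,"ay":0,"az":0.282,"gripper":1},{"x":-1,"y":-0.07,"z":0,"ax":0,"ay":0,"az":0.282,"gripper":1},{"x":-1,"y":-0.07,"z":0,"ax":0,"ay":0,"az":0.282,"gripper":1},{"x":-1,"y":-0.07,"z":0,"ax":0,"ay":0,"az":0.282,"gripper":1},{"x":-1,"y":-0.07,"z":0,"ax":0,"ay":0,"az":0.282,"gripper":1}]'
python3 -m handwheel '[{"x":-0.96,"y":0.01,"z":0,"ax":0,"ay":0,"az":0.233,"gripper":1},{"x":-0.96,"y":0.01,"z":0,"ax":0,"ay":0,"az":0.233,"gripper":1},{"x":-0.96,"y":0.01,"z":0,"ax":0,"ay":0,"az":0.233,"gripper":1},{"x":-0.96,"y":0.01,"z":0,"ax":0,"ay":0,"az":0.233,"gripper":1},{"x":-0.96,"y":0.01,"z":0,"ax":0,"ay":0,"az":0.233,"gripper":1},{"x":-0.96,"y":0.01,"z":0,"ax":0,"ay":0,"az":0.233,"gripper":1}]'
python3 to.py .48,-.362,.15,48.4 .48,-.362,.042,48.4
```

```text
clock: 2.95
tool_pos: [0.4985, 0.3417, 0.227]
orientation: [[-0.385, 0.923, 0.002], [0.923, 0.385, -0.002], [-0.003, 0.001, -1.0]]
ft_force: [0.2, -0.1, 1.0]
finger_gap: 0.0931
clock: 3.55
tool_pos: [0.5793, 0.1013, 0.2273]
orientation: [[0.051, 0.999, 0.002], [0.999, -0.051, -0.005], [-0.005, 0.003, -1.0]]
ft_force: [0.2, -0.1, -0.0]
finger_gap: 0.093
clock: 4.15
tool_pos: [0.5695, -0.1364, 0.2272]
orientation: [[0.403, 0.915, 0.001], [0.915, -0.403, -0.004], [-0.004, 0.002, -1.0]]
ft_force: [-0.1, -0.6, 0.3]
finger_gap: 0.093
.48,-.362,.15,48.4 [-0.969   0.0352  0.3125] [0.0017 0.0021 0.1983]
.48,-.362,.042,48.4 [0.    0.    0.432] [0. 0. 0.]
t 4.15 p [ 0.5695 -0.1364  0.2272] hd 66.24 z [ 5.0e-04 -4.2e-03 -1.0e+00] F [-0.14 -0.63  0.31] gap 0.093
q [-0.111  0.549  0.495  1.629 -0.288  1.035  0.056]
```

```bash
python3 -m handwheel '[{"x":-0.969,"y":0.035,"z":0.2,"ax":0.002,"ay":0.002,"az":0.198,"gripper":1},{"x":-0.969,"y":0.035,"z":0.2,"ax":0.002,"ay":0.002,"az":0.198,"gripper":1},{"x":-0.969,"y":0.035,"z":0.2,"ax":0.002,"ay":0.002,"az":0.198,"gripper":1},{"x":-0.969,"y":0.035,"z":0.3,"ax":0.002,"ay":0.002,"az":0.198,"gripper":1},{"x":-0.969,"y":0.035,"z":0.3,"ax":0.002,"ay":0.002,"az":0.198,"gripper":1},{"x":-0.969,"y":0.035,"z":0.3,"ax":0.002,"ay":0.002,"az":0.198,"gripper":1},{"x":-0.969,"y":0.035,"z":0.3,"ax":0.002,"ay":0.002,"az":0.198,"gripper":1}]'
python3 - <<'E'
from h import *
import to
im=snap('wrist','w1.png'); to.st(); print(im['fx'],im['cx'],im['cy'],np.array(im['R']).round(4).tolist(),np.array(im['t']).round(4))
for th in('board','grip'): print([(round(d['score'],2),toW(im,d['xyz']).round(4)) for d in find_in('wrist',th)])
E
```

```text
clock: 4.85
tool_pos: [0.4832, -0.3554, 0.1507]
orientation: [[0.657, 0.754, -0.002], [0.754, -0.657, 0.007], [0.004, -0.006, -1.0]]
ft_force: [0.7, 0.7, 0.0]
finger_gap: 0.0929
t 4.9 p [ 0.4847 -0.354   0.1512] hd 49.08 z [-2.e-04  7.e-03 -1.e+00] F [1.   0.97 0.14] gap 0.0929
q [ 0.289  0.667  0.515  1.673 -0.402  0.914  0.249]
371.64829954431775 319.3263518856396 242.28095133871952 [[0.7549, -0.6558, -0.0058], [-0.6354, -0.7335, 0.2414], [-0.1626, -0.1785, -0.9704]] [-0.5977  0.0373  0.3307]
[(0.87, array([ 0.3674, -0.2965,  0.0209])), (0.82, array([ 0.6265, -0.3681,  0.0172])), (0.78, array([ 0.4921, -0.3524,  0.0183])), (0.73, array([ 0.3892, -0.4496,  0.0131]))]
[(0.93, array([ 0.4924, -0.3552,  0.0141])), (0.79, array([ 0.3953, -0.4542,  0.0168])), (0.78, array([ 0.6237, -0.3694,  0.0182])), (0.57, array([ 0.3683, -0.3006,  0.0205]))]
```

View pics/w1.png

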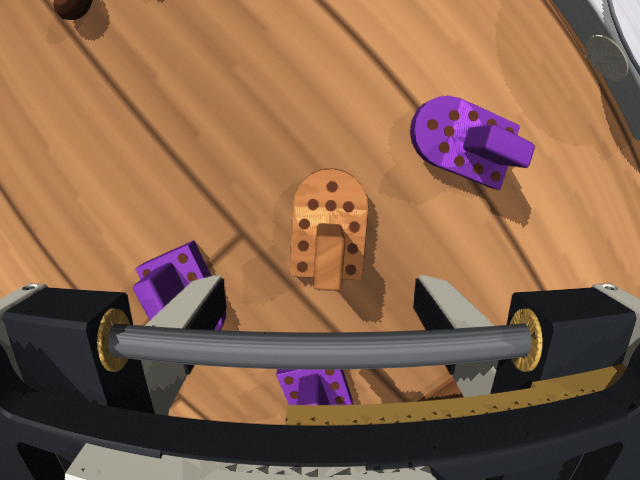

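The wrist view shows the wooden board between the jaws: bar top (315–342, 226–290), nose tip (330,169), tail corners (290,276) and (364,279). I'll fit the pose from this.

```bash
cat > wfit.py <<'E'
from h import *
from scipy.optimize import least_squares
def wproj(im,X):
    c=np.asarray(X)@np.array(im['R']).T+np.array(im['t']); h=np.hypot(c[:,0],c[:,1]); th=np.arctan2(h,c[:,2])
    return np.c_[im['fx']*th*c[:,0]/h+im['cx'],im['fy']*th*c[:,1]/h+im['cy']]
def wfit(im,X,u,p0,z=None):
    def full(p): return p if z is None else [p[0],p[1],z,p[2]]
    def res(p):
        p=full(p);c,s=np.cos(p[3]),np.sin(p[3]);R=np.array([[c,-s,0],[s,c,0],[0,0,1]])
        return (wproj(im,np.array(X)/1e3@R.T+np.array(p[:3]))-np.array(u)).ravel()
    r=least_squares(res,p0 if z is None else [p0[0],p0[1],p0[3]],loss='soft_l1');return np.array(full(r.x)),res(r.x)
E
python3 - <<'E'
from wfit import *
im=get_image('wrist')
X=[(2,10,66),(2,-10,66),(-38,-10,66),(-38,10,66),(-45,30,18),(-45,-30,18),(45,0,18)]
u=[(317,225),(342,225),(342,290),(315,290),(290,276),(364,279),(330,169)]
for z in(None,0.):
    p,r=wfit(im,X,u,[.49,-.35,0,.85],z);a=p[3]
    print(p.round(4),np.degrees(a).round(2),r.round(1),'grip',(p[0]-.018*np.cos(a)).round(4),(p[1]-.018*np.sin(a)).round(4))
E
python3 to.py .4802,-.362,.09,48.5
```

```text
[ 4.983e-01 -3.501e-01  8.000e-04  8.384e-01] 48.04 [-1.8  8.6  3.   9.3  0.7  0.  -0.9 -0.5  0.8 -0.2 -1.  -1.6  0.1 -2.3] grip 0.4863 -0.3635
[ 0.4981 -0.3504  0.      0.8383] 48.03 [-1.7  8.8  3.   9.5  0.6  0.  -0.9 -0.6  0.9 -0.2 -1.1 -1.6  0.1 -2. ] grip 0.4861 -0.3638
.4802,-.362,.09,48.5 [-0.0395  0.0068  0.2483] [-0.0019 -0.0031  0.0079]
t 5.05 p [ 0.4853 -0.3538  0.1521] hd 49.21 z [ 0.001   0.0056 -1.    ] F [0.26 0.28 0.6 ] gap 0.0931
q [ 0.288  0.665  0.516  1.672 -0.401  0.914  0.25 ]
```

```bash
python3 - <<'E'
from wfit import *
im=get_image('wrist')
X=[(2,10,66),(2,-10,66),(-38,-10,66),(-38,10,66),(-45,30,18),(-45,-30,18),(45,0,18)]
u=[(316,235),(342,235),(342,290),(315,290),(290,276),(364,279),(330,169)]
a=im['frame'];cv2.imwrite('pics/z5.png',cv2.resize(a[160:300,270:390],None,fx=4,fy=4,interpolation=cv2.INTER_CUBIC))
for z in(None,0.):
    p,r=wfit(im,X,u,[.49,-.35,0,.85],z);a=p[3]
    print(p.round(4),np.degrees(a).round(2),r.round(1),'grip',(p[0]-.018*np.cos(a)).round(4),(p[1]-.018*np.sin(a)).round(4))
E
```

```text
[ 0.497  -0.3518 -0.0028  0.8382] 48.02 [-0.7 -0.1  2.6  0.6  0.3  0.4 -0.8 -0.2  1.2  0.3 -1.6 -1.2 -0.  -0.3] grip 0.4849 -0.3652
[ 0.4974 -0.3512  0.      0.8376] 47.99 [-0.8 -0.3  2.9  0.4  0.5  0.8 -0.9  0.2  0.8  0.5 -1.3 -0.9  0.  -1.1] grip 0.4854 -0.3646
```

View pics/z5.png

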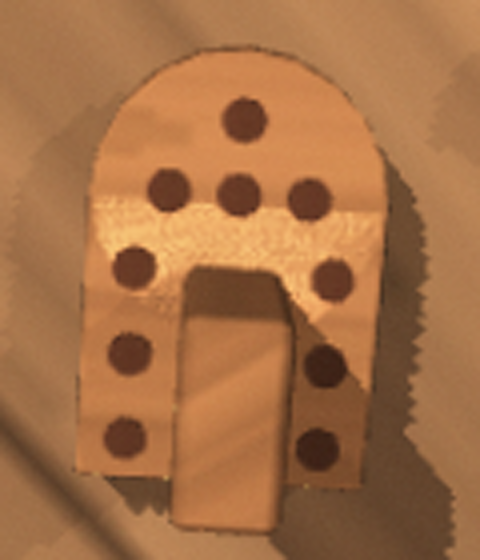

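```bash
python3 - <<'E'
from wfit import *
im=get_image('wrist')
X=[(2,10,66),(2,-10,66),(-38,-10,66),(-38,10,66),(-45,30,18),(-45,-30,18),(45,0,18)]
u=[(316,239.5),(343,240),(339,292),(313,291),(289.5,277.5),(360,281.5),(330,171.5)]
for z in(None,0.):
    p,r=wfit(im,X,u,[.49,-.35,0,.85],z);a=p[3]
    print(p.round(4),np.degrees(a).round(2),r.round(1),'grip',(p[0]-.018*np.cos(a)).round(4),(p[1]-.018*np.sin(a)).round(4))
E
python3 to.py .485,-.3645,.1,48 .485,-.3645,.0425,48
```

```text
[ 0.4937 -0.3549 -0.0082  0.8134] 46.6 [-1.3 -1.4  0.3 -0.5  0.8  0.8 -0.6  0.6  0.4  0.  -0.3 -0.9  0.4  1.6] grip 0.4813 -0.3679
[ 0.495  -0.353   0.      0.8136] 46.62 [-1.7 -1.8  0.8 -0.9  1.1  2.2 -1.2  2.  -0.7  0.8  0.5 -0.1  0.5 -0.6] grip 0.4826 -0.3661
.485,-.3645,.1,48 [-0.0293  0.0277  0.2087] [-0.0017 -0.0025  0.0125]
.485,-.3645,.0425,48 [0.   0.   0.23] [0. 0. 0.]
t 5.15 p [ 0.4845 -0.3547  0.1522] hd 49.13 z [ 6.0e-04  4.8e-03 -1.0e+00] F [-0.11  0.34  0.41] gap 0.0934
q [ 0.289  0.665  0.517  1.673 -0.401  0.913  0.25 ]
```

```bash
python3 to.py .4825,-.365,.1,47.2
```

```text
.4825,-.365,.1,47.2 [-0.0373  0.0214  0.2087] [-0.0018 -0.0025  0.0214]
t 5.15 p [ 0.4845 -0.3547  0.1522] hd 49.13 z [ 6.0e-04  4.8e-03 -1.0e+00] F [-0.11  0.34  0.41] gap 0.0934
q [ 0.289  0.665  0.517  1.673 -0.401  0.913  0.25 ]
```

```bash
python3 -m handwheel '[{"x":-0.037,"y":0.021,"z":0.1,"ax":-0.002,"ay":-0.0025,"az":0.021,"gripper":1},{"x":-0.037,"y":0.021,"z":0.2,"ax":-0.002,"ay":-0.0025,"az":0.021,"gripper":1},{"x":-0.037,"y":0.021,"z":0.21,"ax":-0.002,"ay":-0.0025,"az":0.021,"gripper":1}]'; python3 to.py .4825,-.365,.0425,47.2
```

```text
clock: 5.45
tool_pos: [0.4799, -0.3643, 0.0967]
orientation: [[0.681, 0.733, -0.005], [0.733, -0.681, 0.003], [-0.001, -0.006, -1.0]]
ft_force: [0.0, 0.2, 0.2]
finger_gap: 0.0929
.4825,-.365,.0425,47.2 [0.0055 0.0109 0.2168] [-0.004   0.0007 -0.001 ]
t 5.45 p [ 0.4799 -0.3643  0.0967] hd 47.11 z [-0.0053  0.0035 -1.    ] F [0.01 0.21 0.16] gap 0.0929
q [ 0.323  0.739  0.488  1.711 -0.449  0.811  0.271]
```

```bash
python3 -m handwheel '[{"x":0.006,"y":0.01,"z":0.1,"ax":0,"ay":0,"az":0,"gripper":1},{"x":0.006,"y":0.01,"z":0.18,"ax":0,"ay":0,"az":0,"gripper":1},{"x":0.006,"y":0.01,"z":0.217,"ax":0,"ay":0,"az":0,"gripper":1},{"x":0.006,"y":0.01,"z":0.217,"ax":0,"ay":0,"az":0,"gripper":1}]'; python3 - <<'E'
from h import *
import to
snap('wrist','w2.png');to.st()
E
```

```text
clock: 5.85
tool_pos: [0.4835, -0.3667, 0.0445]
orientation: [[0.681, 0.732, -0.002], [0.732, -0.681, 0.0], [-0.001, -0.002, -1.0]]
ft_force: [-1.3, 0.6, -0.4]
finger_gap: 0.093
t 5.9 p [ 0.4838 -0.3674  0.0454] hd 47.05 z [-9.e-04 -9.e-04 -1.e+00] F [0.91 0.54 0.79] gap 0.0931
q [ 0.35   0.81   0.444  1.733 -0.495  0.712  0.305]
```

View pics/w2.png

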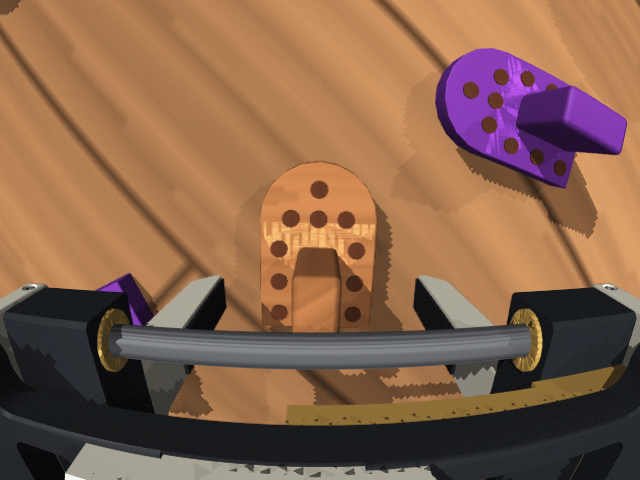

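Bar is centred between the fingers (bar at columns 293–340), aligned. Closing.

```bash
python3 -m handwheel '[{"x":0,"y":0,"z":0,"ax":0,"ay":0,"az":0,"gripper":-1},{"x":0,"y":0,"z":0,"ax":0,"ay":0,"az":0,"gripper":-1},{"x":0,"y":0,"z":0,"ax":0,"ay":0,"az":0,"gripper":-1},{"x":0,"y":0,"z":0,"ax":0,"ay":0,"az":0,"gripper":-1},{"x":0,"y":0,"z":0,"ax":0,"ay":0,"az":0,"gripper":-1},{"x":0,"y":0,"z":0,"ax":0,"ay":0,"az":0,"gripper":-1}]';python3 to.py
```

```text
clock: 6.5
tool_pos: [0.4833, -0.3676, 0.0449]
orientation: [[0.682, 0.732, -0.001], [0.732, -0.682, -0.001], [-0.001, -0.0, -1.0]]
ft_force: [0.3, 0.2, 0.2]
finger_gap: 0.0491
t 6.5 p [ 0.4833 -0.3676  0.0449] hd 47.02 z [-1.3e-03 -7.0e-04 -1.0e+00] F [0.31 0.2  0.24] gap 0.0491
q [ 0.351  0.811  0.444  1.734 -0.495  0.711  0.306]
```

Fingers are slow (about 75 mm/s); wait longer.

```bash
python3 -m handwheel '[{"x":0,"y":0,"z":0,"ax":0,"ay":0,"az":0,"gripper":-1},{"x":0,"y":0,"z":0,"ax":0,"ay":0,"az":0,"gripper":-1},{"x":0,"y":0,"z":0,"ax":0,"ay":0,"az":0,"gripper":-1},{"x":0,"y":0,"z":0,"ax":0,"ay":0,"az":0,"gripper":-1},{"x":0,"y":0,"z":0,"ax":0,"ay":0,"az":0,"gripper":-1},{"x":0,"y":0,"z":0,"ax":0,"ay":0,"az":0,"gripper":-1},{"x":0,"y":0,"z":0,"ax":0,"ay":0,"az":0,"gripper":-1}]';python3 to.py
```

```text
clock: 7.2
tool_pos: [0.4831, -0.3675, 0.0448]
orientation: [[0.682, 0.732, -0.002], [0.732, -0.682, -0.001], [-0.002, -0.001, -1.0]]
ft_force: [-0.6, -0.4, 0.7]
finger_gap: 0.0195
t 7.2 p [ 0.4831 -0.3675  0.0448] hd 47.02 z [-1.8e-03 -5.0e-04 -1.0e+00] F [-0.59 -0.35  0.65] gap 0.0195
q [ 0.351  0.811  0.444  1.734 -0.495  0.711  0.306]
```

```bash
python3 -m handwheel '[{"x":0,"y":0,"z":-0.05,"ax":0,"ay":0,"az":0,"gripper":-1},{"x":0,"y":0,"z":-0.15,"ax":0,"ay":0,"az":0,"gripper":-1},{"x":0,"y":0,"z":-0.25,"ax":0,"ay":0,"az":0,"gripper":-1},{"x":0,"y":0,"z":-0.3,"ax":0,"ay":0,"az":0,"gripper":-1},{"x":0,"y":0,"z":-0.3,"ax":0,"ay":0,"az":0,"gripper":-1}]';python3 - <<'E'
from h import *
import to
im=snap('wrist','w3.png');to.st()
cv2.imwrite('pics/z6.png',cv2.resize(im['frame'][140:350,240:400],None,fx=3.5,fy=2.8))
cv2.imwrite('pics/z6.png',cv2.resize(im['frame'][140:350,240:400],None,fx=2.8,fy=2.8,interpolation=cv2.INTER_CUBIC))
E
```

```text
clock: 7.7
tool_pos: [0.4845, -0.3685, 0.1222]
orientation: [[0.682, 0.732, 0.002], [0.732, -0.682, -0.004], [-0.001, 0.004, -1.0]]
ft_force: [0.3, 0.2, -1.6]
finger_gap: 0.0196
t 7.75 p [ 0.4838 -0.3676  0.1206] hd 47.03 z [ 1.0e-04 -1.5e-03 -1.0e+00] F [-0.46  0.2  -1.5 ] gap 0.0198
q [ 0.313  0.714  0.508  1.684 -0.433  0.857  0.255]
```

View pics/z6.png

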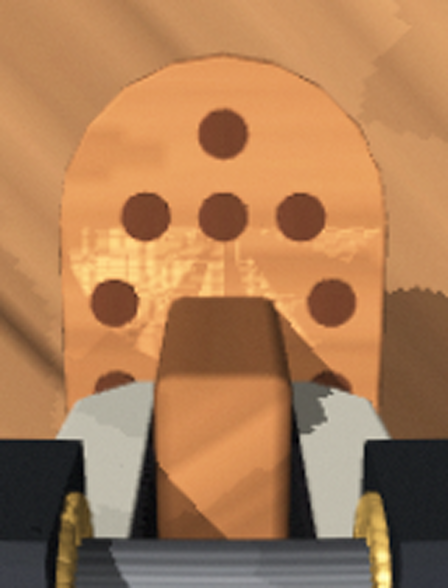

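```bash
python3 - <<'E'
from wfit import *
im=get_image('wrist');o=get_obs()
X=[(2,10,66),(2,-10,66),(2,10,18),(2,-10,18),(45,0,18)]
u=[(297,273.8),(343.3,273.8),(301.3,246),(336.3,246),(320.3,159.5)]
p,r=wfit(im,X,u,[.49,-.35,.075,.82]);print(p.round(4),np.degrees(p[3]),r.round(1))
print(np.array(o['tool_pos']).round(4),(np.array(o['orientation']).T@(p[:3]-np.array(o['tool_pos']))).round(4))
E
```

```text
[ 0.4951 -0.3566  0.0668  0.815 ] 46.69845976238828 [-1.5  0.1  0.6  0.4 -0.4 -1.4  1.8 -1.1 -0.1  4.7]
[ 0.4833 -0.3669  0.1195] [0.0157 0.0017 0.0526]
```

```bash
python3 to.py .545,-.2,.15,72 .5557,-.0549,.12,102.1
```

```text
.545,-.2,.15,72 [ 0.6568 -0.2746 -0.1224] [-0.001   0.0005 -0.2774]
.5557,-.0549,.12,102.1 [ 0.5652 -0.1386  0.12  ] [ 0.      0.     -0.3344]
t 7.8 p [ 0.4833 -0.3669  0.1195] hd 47.03 z [-1.7e-03  1.0e-04 -1.0e+00] F [ 0.05 -0.06 -1.21] gap 0.0201
q [ 0.313  0.715  0.507  1.685 -0.433  0.857  0.255]
```

```bash
python3 -m handwheel '[{"x":0.1,"y":-0.04,"z":-0.12,"ax":0,"ay":0,"az":-0.05,"gripper":-1},{"x":0.22,"y":-0.09,"z":-0.12,"ax":0,"ay":0,"az":-0.1,"gripper":-1},{"x":0.36,"y":-0.15,"z":-0.12,"ax":0,"ay":0,"az":-0.16,"gripper":-1},{"x":0.5,"y":-0.21,"z":-0.12,"ax":0,"ay":0,"az":-0.22,"gripper":-1},{"x":0.6,"y":-0.25,"z":-0.12,"ax":0,"ay":0,"az":-0.26,"gripper":-1},{"x":0.657,"y":-0.275,"z":-0.12,"ax":0,"ay":0,"az":-0.277,"gripper":-1},{"x":0.657,"y":-0.275,"z":-0.12,"ax":0,"ay":0,"az":-0.277,"gripper":-1}]'
python3 -m handwheel '[{"x":0.1,"y":-0.02,"z":0.02,"ax":0,"ay":0,"az":-0.06,"gripper":-1},{"x":0.22,"y":-0.05,"z":0.05,"ax":0,"ay":0,"az":-0.12,"gripper":-1},{"x":0.35,"y":-0.08,"z":0.08,"ax":0,"ay":0,"az":-0.2,"gripper":-1},{"x":0.47,"y":-0.12,"z":0.1,"ax":0,"ay":0,"az":-0.28,"gripper":-1},{"x":0.54,"y":-0.139,"z":0.12,"ax":0,"ay":0,"az":-0.32,"gripper":-1},{"x":0.565,"y":-0.139,"z":0.12,"ax":0,"ay":0,"az":-0.334,"gripper":-1},{"x":0.565,"y":-0.139,"z":0.12,"ax":0,"ay":0,"az":-0.334,"gripper":-1},{"x":0.565,"y":-0.139,"z":0.12,"ax":0,"ay":0,"az":-0.334,"gripper":-1}]'
python3 - <<'E'
from h import *
import to
im=snap('wrist','w4.png');to.st()
E
```

```text
clock: 8.5
tool_pos: [0.5456, -0.1974, 0.1484]
orientation: [[0.306, 0.952, -0.003], [0.952, -0.306, 0.002], [0.001, -0.003, -1.0]]
ft_force: [-0.0, -0.8, -1.3]
finger_gap: 0.0199
clock: 9.3
tool_pos: [0.5561, -0.0584, 0.1199]
orientation: [[-0.204, 0.979, -0.0], [0.979, 0.204, -0.003], [-0.003, -0.001, -1.0]]
ft_force: [-0.4, -0.1, -1.1]
finger_gap: 0.0193
t 9.35 p [ 0.556  -0.0583  0.1199] hd 101.75 z [-5.0e-04 -2.9e-03 -1.0e+00] F [ 0.07 -0.16 -1.42] gap 0.02
q [-0.112  0.616  0.275  1.82  -0.231  0.737  0.491]
```

View pics/w4.png

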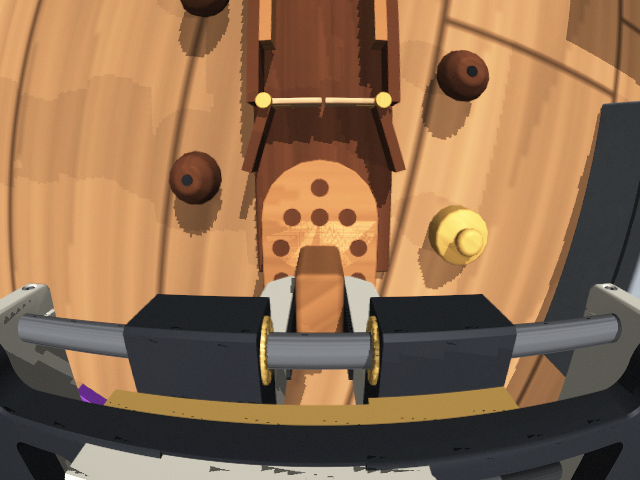

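```bash
python3 - <<'E'
from wfit import *
a=cv2.imread('pics/w4.png');cv2.imwrite('pics/z7.png',cv2.resize(a[0:280,230:420],None,fx=2.8,fy=2.1,interpolation=cv2.INTER_CUBIC))
im=get_image('wrist');o=get_obs()
X=[(0,36,38),(0,-36,38),(0,0,34),(42,34,36),(42,-34,36),(-46,47.5,36),(-46,-47.5,36)]
u=[(263,100),(384,100),(323,100),(272,47),(375,47),(246,168),(401,169)]
for z in (None,0.):
    p,r=wfit(im,X,u,[.5355,.0395,0,1.782],z);print(p.round(4),np.degrees(p[3]),r.round(1))
E
```

```text
[ 0.5384  0.041  -0.0032  1.7758] 101.74733854260789 [ 4.6 -0.1 -5.1  0.4  0.3 -0.1 -0.3 -7.3  0.  -6.8  5.3  1.8 -6.3  1.3]
[0.5385 0.0406 0.     1.777 ] 101.81727847607948 [ 3.9 -0.1 -4.4  0.3  0.3 -0.2 -1.1 -8.1  0.6 -7.6  4.5  2.7 -5.4  2. ]
```

View pics/z7.png

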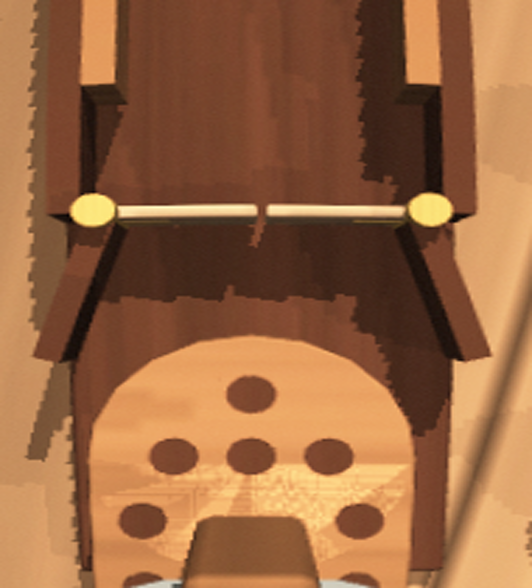

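```bash
python3 - <<'E'
from wfit import *
im=get_image('wrist');o=get_obs();R=np.array(o['orientation']);P=np.array(o['tool_pos'])
X=[(0,36,38),(0,-36,38),(0,0,34),(42,34,36),(42,-34,36),(-46,47.5,36),(-46,-47.5,36)]
u=[(263,100),(384,100),(323.2,100),(271.4,40.5),(375.7,40.5),(253.2,171.4),(395,171.4)]
for z in (None,0.):
    p,r=wfit(im,X,u,[.5355,.0395,0,1.782],z);print(p.round(4),np.degrees(p[3]),r.round(1))
    c,s=np.cos(p[3]),np.sin(p[3]);B=np.array([[c,-s],[s,c]])
    print('TCP in berth',B.T@(P[:2]-p[:2]),'hd diff',np.degrees(np.arctan2(R[1,0],R[0,0])-p[3]))
E
```

```text
[ 5.3870e-01  4.0800e-02 -1.2000e-03  1.7807e+00] 102.02457536022749 [ 4.6  0.6 -4.3  0.7  0.5  0.4 -0.  -0.6 -0.2 -0.4 -1.8 -0.3  0.9 -0.4]
TCP in berth [-0.0997707   0.00366132] hd diff -0.21507598939948566
[0.5386 0.0407 0.     1.7802] 101.99527145615103 [ 4.2  0.5 -4.   0.6  0.4  0.3 -0.3 -1.   0.  -0.8 -2.2 -0.   1.1 -0.1]
TCP in berth [-0.09966481  0.0035682 ] hd diff -0.1857720853230233
```

```bash
python3 -m handwheel '[{"x":0,"y":0.01,"z":0.08,"ax":0,"ay":0,"az":-0.002,"gripper":-1},{"x":0,"y":0.01,"z":0.16,"ax":0,"ay":0,"az":-0.002,"gripper":-1},{"x":0,"y":0.01,"z":0.22,"ax":0,"ay":0,"az":-0.002,"gripper":-1},{"x":0,"y":0.01,"z":0.236,"ax":0,"ay":0,"az":-0.002,"gripper":-1},{"x":0,"y":0.01,"z":0.236,"ax":0,"ay":0,"az":-0.002,"gripper":-1},{"x":0,"y":0.01,"z":0.236,"ax":0,"ay":0,"az":-0.002,"gripper":-1}]'
python3 - <<'E'
from h import *
import to
im=snap('wrist','w5.png');to.st()
cv2.imwrite('pics/z8.png',cv2.resize(im['frame'][0:280,220:430],None,fx=3,fy=2.1,interpolation=cv2.INTER_CUBIC))
E
```

```text
clock: 10.05
tool_pos: [0.5588, -0.0555, 0.0613]
orientation: [[-0.21, 0.978, 0.0], [0.978, 0.21, -0.001], [-0.001, -0.0, -1.0]]
ft_force: [-0.4, -0.9, -2.3]
finger_gap: 0.0197
t 10.1 p [ 0.5589 -0.0554  0.0615] hd 102.16 z [ 6.0e-04 -1.1e-03 -1.0e+00] F [ 0.87 -0.07 -1.55] gap 0.0195
q [-0.09   0.704  0.235  1.855 -0.264  0.612  0.521]
```

View pics/z8.png

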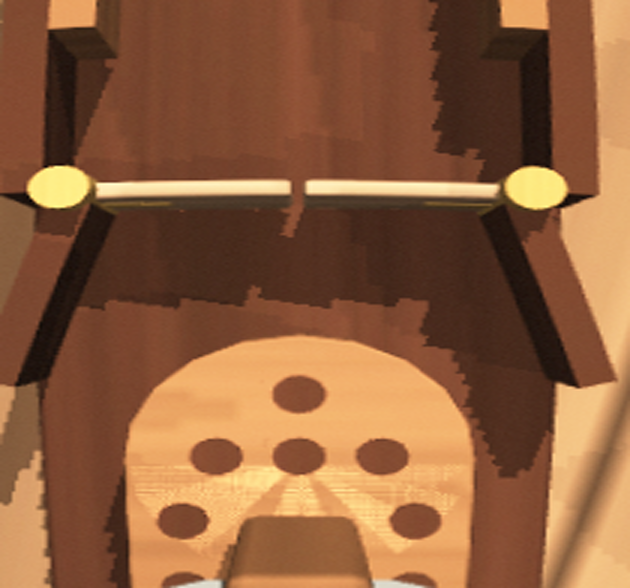

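Board is centred on the flap gap (nose 299 vs gap 298) and parallel. Descending onto the floor gently.

```bash
python3 -m handwheel '[{"x":0,"y":0,"z":0.01,"ax":0,"ay":0,"az":0,"gripper":-1},{"x":0,"y":0,"z":0.018,"ax":0,"ay":0,"az":0,"gripper":-1},{"x":0,"y":0,"z":0.02,"ax":0,"ay":0,"az":0,"gripper":-1},{"x":0,"y":0,"z":0.02,"ax":0,"ay":0,"az":0,"gripper":-1}]'
python3 -m handwheel '[{"x":0,"y":0,"z":0.002,"ax":0,"ay":0,"az":0,"gripper":-1},{"x":0,"y":0,"z":0.004,"ax":0,"ay":0,"az":0,"gripper":-1},{"x":0,"y":0,"z":0.004,"ax":0,"ay":0,"az":0,"gripper":-1}]'
python3 to.py
```

```text
clock: 10.5
tool_pos: [0.5581, -0.0549, 0.0555]
orientation: [[-0.211, 0.977, -0.001], [0.977, 0.211, -0.001], [-0.0, -0.002, -1.0]]
ft_force: [0.4, 0.5, -1.7]
finger_gap: 0.0192
clock: 10.8
tool_pos: [0.5583, -0.0549, 0.0548]
orientation: [[-0.211, 0.977, -0.001], [0.977, 0.211, -0.001], [-0.0, -0.001, -1.0]]
ft_force: [-0.3, 0.1, 1.2]
finger_gap: 0.0196
t 10.8 p [ 0.5583 -0.0549  0.0548] hd 102.19 z [-1.1e-03 -7.0e-04 -1.0e+00] F [-0.29  0.1   1.18] gap 0.0196
q [-0.087  0.714  0.231  1.859 -0.267  0.599  0.523]
```

```bash
python3 -m handwheel '[{"x":0.01,"y":0,"z":0,"ax":0,"ay":0,"az":0.001,"gripper":-1},{"x":0.02,"y":0,"z":0,"ax":0,"ay":0,"az":0.001,"gripper":-1},{"x":0.032,"y":0,"z":0,"ax":0,"ay":0,"az":0.001,"gripper":-1},{"x":0.044,"y":0,"z":0,"ax":0,"ay":0,"az":0.001,"gripper":-1},{"x":0.056,"y":0,"z":0,"ax":0,"ay":0,"az":0.001,"gripper":-1},{"x":0.068,"y":0,"z":0,"ax":0,"ay":0,"az":0.001,"gripper":-1},{"x":0.08,"y":0,"z":0,"ax":0,"ay":0,"az":0.001,"gripper":-1},{"x":0.09,"y":0,"z":0,"ax":0,"ay":0,"az":0.001,"gripper":-1},{"x":0.1,"y":0,"z":0,"ax":0,"ay":0,"az":0.001,"gripper":-1},{"x":0.1,"y":0,"z":0,"ax":0,"ay":0,"az":0.001,"gripper":-1}]'
cat > bs.py <<'E'
from to import *
B0=np.array([.5386,.0407]);a=np.radians(102.0)
def bst():
    o=get_obs();d=np.array(o['tool_pos'][:2])-B0;F=np.array(o['ft_force']);c,s=np.cos(a),np.sin(a);R=np.array(o['orientation'])
    x=(c*d[0]+s*d[1])*1e3;y=(-s*d[0]+c*d[1])*1e3
    M=np.array(o['moment'])
    print('t %.2f tcp berth x %.1f y %.1f z %.1f nose~%.1f hd %.2f  F along %.2f lat %.2f z %.2f M %s gap %.1f'%(o['clock'],x,y,o['tool_pos'][2]*1e3,x+61.5,np.degrees(np.arctan2(R[1,0],R[0,0])),c*F[0]+s*F[1],-s*F[0]+c*F[1],F[2],M.round(2),o['finger_gap']*1e3))
if __name__=='__main__': bst()
E
python3 bs.py
```

```text
clock: 11.8
tool_pos: [0.5531, -0.0301, 0.0548]
orientation: [[-0.21, 0.978, -0.001], [0.978, 0.21, -0.001], [-0.0, -0.001, -1.0]]
ft_force: [0.9, -0.9, 2.1]
finger_gap: 0.0201
t 11.80 tcp berth x -72.3 y 0.5 z 54.8 nose~-10.8 hd 102.12  F along -1.04 lat -0.70 z 2.10 M [-0.37 -0.12  0.02] gap 20.1
```

```bash
python3 -m handwheel '[{"x":0.01,"y":0,"z":0,"ax":0,"ay":0,"az":0.001,"gripper":-1},{"x":0.02,"y":0,"z":0,"ax":0,"ay":0,"az":0.001,"gripper":-1},{"x":0.03,"y":0,"z":0,"ax":0,"ay":0,"az":0.001,"gripper":-1},{"x":0.04,"y":0,"z":0,"ax":0,"ay":0,"az":0.001,"gripper":-1},{"x":0.05,"y":0,"z":0,"ax":0,"ay":0,"az":0.001,"gripper":-1},{"x":0.06,"y":0,"z":0,"ax":0,"ay":0,"az":0.001,"gripper":-1},{"x":0.07,"y":0,"z":0,"ax":0,"ay":0,"az":0.001,"gripper":-1},{"x":0.08,"y":0,"z":0,"ax":0,"ay":0,"az":0.001,"gripper":-1}]'; python3 bs.py
python3 -m handwheel '[{"x":0.01,"y":0,"z":0,"ax":0,"ay":0,"az":0,"gripper":-1},{"x":0.02,"y":0,"z":0,"ax":0,"ay":0,"az":0,"gripper":-1},{"x":0.03,"y":0,"z":0,"ax":0,"ay":0,"az":0,"gripper":-1},{"x":0.04,"y":0,"z":0,"ax":0,"ay":0,"az":0,"gripper":-1},{"x":0.05,"y":0,"z":0,"ax":0,"ay":0,"az":0,"gripper":-1}]'
python3 bs.py
```

```text
clock: 12.6
tool_pos: [0.5499, -0.0146, 0.055]
orientation: [[-0.206, 0.979, 0.002], [0.979, 0.206, -0.006], [-0.006, 0.001, -1.0]]
ft_force: [2.2, -8.3, 3.5]
finger_gap: 0.0197
t 12.60 tcp berth x -56.4 y 0.5 z 55.0 nose~5.1 hd 101.87  F along -8.60 lat -0.47 z 3.54 M [-1.88 -0.33  0.05] gap 19.7
clock: 13.1
tool_pos: [0.5481, -0.0048, 0.0553]
orientation: [[-0.204, 0.979, 0.004], [0.979, 0.204, -0.009], [-0.009, 0.002, -1.0]]
ft_force: [2.2, -11.4, 4.0]
finger_gap: 0.0198
t 13.10 tcp berth x -46.5 y 0.2 z 55.3 nose~15.0 hd 101.79  F along -11.64 lat 0.25 z 4.01 M [-2.74 -0.44 -0.  ] gap 19.8
```

```bash
python3 -m handwheel '[{"x":0.01,"y":0,"z":0,"ax":0,"ay":0.003,"az":0,"gripper":-1},{"x":0.02,"y":0,"z":0,"ax":0,"ay":0.004,"az":0,"gripper":-1},{"x":0.03,"y":0,"z":0,"ax":0,"ay":0.004,"az":0,"gripper":-1},{"x":0.04,"y":0,"z":0,"ax":0,"ay":0.004,"az":0,"gripper":-1},{"x":0.05,"y":0,"z":0,"ax":0,"ay":0.004,"az":0,"gripper":-1}]'; python3 bs.py
python3 -m handwheel '[{"x":0.01,"y":0,"z":0,"ax":0,"ay":0,"az":0,"gripper":-1},{"x":0.02,"y":0,"z":0,"ax":0,"ay":0,"az":0,"gripper":-1},{"x":0.03,"y":0,"z":0,"ax":0,"ay":0,"az":0,"gripper":-1},{"x":0.04,"y":0,"z":0,"ax":0,"ay":0,"az":0,"gripper":-1},{"x":0.05,"y":0,"z":0,"ax":0,"ay":0,"az":0,"gripper":-1}]'
python3 - <<'E'
import bs
from h import *
bs.bst();snap('wrist','w6.png')
E
```

```text
clock: 13.6
tool_pos: [0.5456, 0.0052, 0.0552]
orientation: [[-0.203, 0.979, 0.003], [0.979, 0.203, -0.005], [-0.006, 0.002, -1.0]]
ft_force: [3.1, -13.7, 2.6]
finger_gap: 0.0195
t 13.60 tcp berth x -36.2 y 0.5 z 55.2 nose~25.3 hd 101.70  F along -14.09 lat -0.17 z 2.56 M [-3.48 -0.48 -0.02] gap 19.5
clock: 14.1
tool_pos: [0.5424, 0.0191, 0.055]
orientation: [[-0.203, 0.979, 0.001], [0.979, 0.203, -0.003], [-0.003, 0.001, -1.0]]
ft_force: [2.1, -9.5, 3.2]
finger_gap: 0.0201
t 14.10 tcp berth x -21.9 y 0.7 z 55.0 nose~39.6 hd 101.74  F along -9.74 lat -0.06 z 3.16 M [-2.59 -0.44 -0.01] gap 20.1
```

View pics/w6.png

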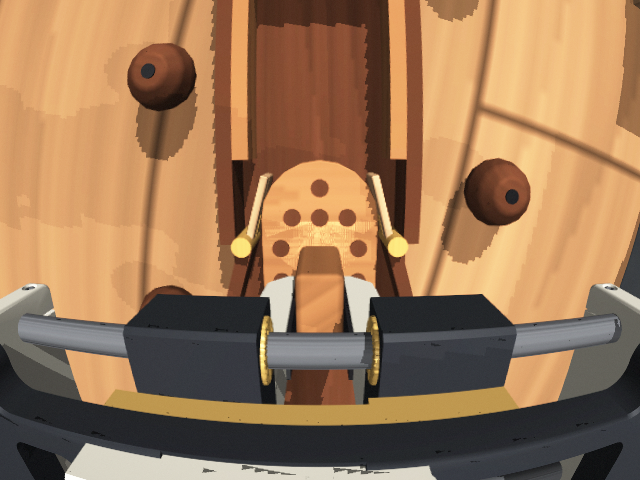

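Both flaps are open alongside the board and the nose (320,160) is centred between the rails. Continuing.

```bash
python3 -m handwheel '[{"x":0.012,"y":0,"z":0,"ax":0,"ay":-0.002,"az":0,"gripper":-1},{"x":0.024,"y":0,"z":0,"ax":0,"ay":-0.003,"az":0,"gripper":-1},{"x":0.036,"y":0,"z":0,"ax":0,"ay":-0.003,"az":0,"gripper":-1},{"x":0.048,"y":0,"z":0,"ax":0,"ay":-0.003,"az":0,"gripper":-1},{"x":0.06,"y":0,"z":0,"ax":0,"ay":-0.003,"az":0,"gripper":-1},{"x":0.072,"y":0,"z":0,"ax":0,"ay":-0.003,"az":0,"gripper":-1},{"x":0.084,"y":0,"z":0,"ax":0,"ay":-0.003,"az":0,"gripper":-1},{"x":0.096,"y":0,"z":0,"ax":0,"ay":-0.003,"az":0,"gripper":-1},{"x":0.108,"y":0,"z":0,"ax":0,"ay":-0.003,"az":0,"gripper":-1},{"x":0.12,"y":0,"z":0,"ax":0,"ay":-0.003,"az":0,"gripper":-1}]'; python3 bs.py
python3 -m handwheel '[{"x":0.012,"y":0,"z":0,"ax":0,"ay":0,"az":0,"gripper":-1},{"x":0.024,"y":0,"z":0,"ax":0,"ay":0,"az":0,"gripper":-1},{"x":0.036,"y":0,"z":0,"ax":0,"ay":0,"az":0,"gripper":-1},{"x":0.048,"y":0,"z":0,"ax":0,"ay":0,"az":0,"gripper":-1},{"x":0.06,"y":0,"z":0,"ax":0,"ay":0,"az":0,"gripper":-1},{"x":0.072,"y":0,"z":0,"ax":0,"ay":0,"az":0,"gripper":-1},{"x":0.084,"y":0,"z":0,"ax":0,"ay":0,"az":0,"gripper":-1},{"x":0.096,"y":0,"z":0,"ax":0,"ay":0,"az":0,"gripper":-1},{"x":0.108,"y":0,"z":0,"ax":0,"ay":0,"az":0,"gripper":-1},{"x":0.12,"y":0,"z":0,"ax":0,"ay":0,"az":0,"gripper":-1}]'; python3 bs.py
```

```text
clock: 15.15
tool_pos: [0.5348, 0.0529, 0.0548]
orientation: [[-0.206, 0.978, -0.001], [0.978, 0.206, -0.002], [-0.002, -0.001, -1.0]]
ft_force: [1.9, -5.6, 3.4]
finger_gap: 0.0198
t 15.15 tcp berth x 12.8 y 1.1 z 54.8 nose~74.3 hd 101.91  F along -5.85 lat -0.73 z 3.43 M [-1.31 -0.29 -0.03] gap 19.8
clock: 16.15
tool_pos: [0.5285, 0.0822, 0.0548]
orientation: [[-0.206, 0.978, -0.001], [0.978, 0.206, -0.002], [-0.002, -0.002, -1.0]]
ft_force: [1.2, -6.2, 2.0]
finger_gap: 0.0197
t 16.15 tcp berth x 42.7 y 1.3 z 54.8 nose~104.2 hd 101.91  F along -6.31 lat 0.16 z 2.01 M [-1.37 -0.26 -0.02] gap 19.7
```

```bash
python3 -m handwheel '[{"x":0.012,"y":0.001,"z":0,"ax":0,"ay":0,"az":0,"gripper":-1},{"x":0.024,"y":0.002,"z":0,"ax":0,"ay":0,"az":0,"gripper":-1},{"x":0.036,"y":0.003,"z":0,"ax":0,"ay":0,"az":0,"gripper":-1},{"x":0.048,"y":0.003,"z":0,"ax":0,"ay":0,"az":0,"gripper":-1},{"x":0.06,"y":0.003,"z":0,"ax":0,"ay":0,"az":0,"gripper":-1},{"x":0.072,"y":0.003,"z":0,"ax":0,"ay":0,"az":0,"gripper":-1},{"x":0.084,"y":0.003,"z":0,"ax":0,"ay":0,"az":0,"gripper":-1},{"x":0.096,"y":0.003,"z":0,"ax":0,"ay":0,"az":0,"gripper":-1},{"x":0.104,"y":0.003,"z":0,"ax":0,"ay":0,"az":0,"gripper":-1},{"x":0.112,"y":0.003,"z":0,"ax":0,"ay":0,"az":0,"gripper":-1}]'; python3 - <<'E'
import bs
from h import *
bs.bst();snap('wrist','w7.png')
E
```

```text
clock: 17.15
tool_pos: [0.5232, 0.1126, 0.0548]
orientation: [[-0.209, 0.978, -0.002], [0.978, 0.209, 0.001], [0.002, -0.001, -1.0]]
ft_force: [0.7, -1.6, 2.4]
finger_gap: 0.0197
t 17.15 tcp berth x 73.6 y 0.1 z 54.8 nose~135.1 hd 102.05  F along -1.67 lat -0.34 z 2.41 M [-0.73 -0.18 -0.03] gap 19.7
```

View pics/w7.png

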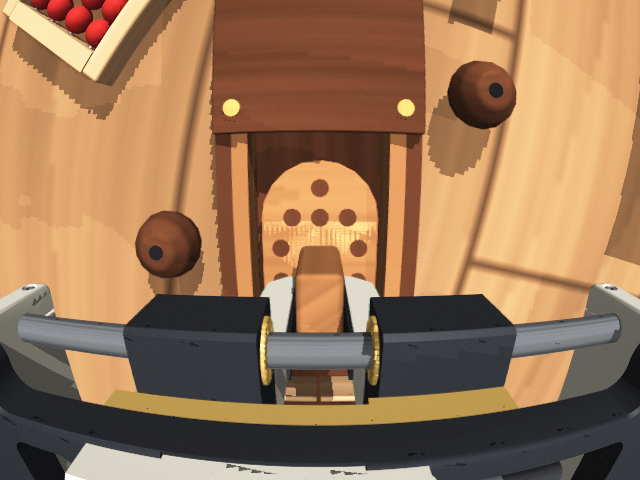

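Nose is about 15 mm short of the hood and drag is only 1.7 N. Now feeling for the buffer in small steps.

```bash
python3 -m handwheel '[{"x":0.004,"y":0,"z":0,"ax":0,"ay":0,"az":0,"gripper":-1},{"x":0.01,"y":0,"z":0,"ax":0,"ay":0,"az":0,"gripper":-1},{"x":0.016,"y":0,"z":0,"ax":0,"ay":0,"az":0,"gripper":-1},{"x":0.016,"y":0,"z":0,"ax":0,"ay":0,"az":0,"gripper":-1}]' >/dev/null; python3 bs.py
python3 -m handwheel '[{"x":0.004,"y":0,"z":0,"ax":0,"ay":0,"az":0,"gripper":-1},{"x":0.01,"y":0,"z":0,"ax":0,"ay":0,"az":0,"gripper":-1},{"x":0.016,"y":0,"z":0,"ax":0,"ay":0,"az":0,"gripper":-1},{"x":0.016,"y":0,"z":0,"ax":0,"ay":0,"az":0,"gripper":-1}]' >/dev/null; python3 bs.py
```

```text
t 17.60 tcp berth x 77.3 y 0.2 z 54.8 nose~138.8 hd 102.03  F along -1.58 lat -0.80 z 2.38 M [-0.5  -0.2  -0.09] gap 19.7
t 18.00 tcp berth x 81.3 y 0.2 z 54.8 nose~142.8 hd 102.04  F along -1.36 lat -0.68 z 2.14 M [-0.49 -0.18 -0.05] gap 19.8
```

```bash
python3 -m handwheel '[{"x":0.004,"y":0,"z":0,"ax":0,"ay":0,"az":0,"gripper":-1},{"x":0.01,"y":0,"z":0,"ax":0,"ay":0,"az":0,"gripper":-1},{"x":0.016,"y":0,"z":0,"ax":0,"ay":0,"az":0,"gripper":-1},{"x":0.016,"y":0,"z":0,"ax":0,"ay":0,"az":0,"gripper":-1}]' >/dev/null; python3 bs.py
python3 -m handwheel '[{"x":0.004,"y":0,"z":0,"ax":0,"ay":0,"az":0,"gripper":-1},{"x":0.01,"y":0,"z":0,"ax":0,"ay":0,"az":0,"gripper":-1},{"x":0.016,"y":0,"z":0,"ax":0,"ay":0,"az":0,"gripper":-1},{"x":0.016,"y":0,"z":0,"ax":0,"ay":0,"az":0,"gripper":-1}]' >/dev/null; python3 bs.py
```

```text
t 18.40 tcp berth x 85.4 y 0.2 z 54.8 nose~146.9 hd 102.04  F along -0.72 lat 0.13 z 1.14 M [-0.4  -0.18 -0.04] gap 20.0
t 18.80 tcp berth x 89.4 y 0.2 z 54.8 nose~150.9 hd 102.04  F along -1.50 lat -0.07 z 1.11 M [-0.38 -0.07 -0.1 ] gap 19.3
```

```bash
python3 -m handwheel '[{"x":0.004,"y":0,"z":0,"ax":0,"ay":0,"az":0,"gripper":-1},{"x":0.01,"y":0,"z":0,"ax":0,"ay":0,"az":0,"gripper":-1},{"x":0.016,"y":0,"z":0,"ax":0,"ay":0,"az":0,"gripper":-1},{"x":0.016,"y":0,"z":0,"ax":0,"ay":0,"az":0,"gripper":-1}]' >/dev/null; python3 bs.py
```

```text
t 19.20 tcp berth x 93.4 y 0.2 z 54.8 nose~154.9 hd 102.04  F along -1.14 lat -0.09 z 0.99 M [-0.33 -0.11 -0.04] gap 19.8
```

```bash
python3 -m handwheel '[{"x":0.004,"y":0,"z":0,"ax":0,"ay":0,"az":0,"gripper":-1},{"x":0.01,"y":0,"z":0,"ax":0,"ay":0,"az":0,"gripper":-1},{"x":0.016,"y":0,"z":0,"ax":0,"ay":0,"az":0,"gripper":-1},{"x":0.016,"y":0,"z":0,"ax":0,"ay":0,"az":0,"gripper":-1}]' >/dev/null; python3 bs.py
```

```text
t 19.60 tcp berth x 94.2 y 0.3 z 54.9 nose~155.7 hd 101.92  F along -6.60 lat -0.43 z 1.14 M [-1.51 -0.2   0.06] gap 20.0
```

Contact: the force jumped to 6.6 N at TCP x ≈ 94 mm. Pressing on in 2 mm steps.

```bash
python3 -m handwheel '[{"x":0.004,"y":0,"z":0,"ax":0,"ay":0,"az":0,"gripper":-1},{"x":0.008,"y":0,"z":0,"ax":0,"ay":0,"az":0,"gripper":-1},{"x":0.008,"y":0,"z":0,"ax":0,"ay":0,"az":0,"gripper":-1}]' >/dev/null; python3 bs.py
```

```text
t 19.90 tcp berth x 95.5 y 0.3 z 55.0 nose~157.0 hd 101.88  F along -6.42 lat -0.23 z 1.94 M [-1.57 -0.19  0.04] gap 20.0
```

```bash
python3 -m handwheel '[{"x":0.004,"y":0,"z":0,"ax":0,"ay":0,"az":0,"gripper":-1},{"x":0.008,"y":0,"z":0,"ax":0,"ay":0,"az":0,"gripper":-1},{"x":0.008,"y":0,"z":0,"ax":0,"ay":0,"az":0,"gripper":-1}]' >/dev/null; python3 bs.py
```

```text
t 20.20 tcp berth x 97.0 y 0.3 z 55.0 nose~158.5 hd 101.87  F along -7.04 lat 1.14 z 2.35 M [-1.85 -0.18  0.01] gap 19.8
```

```bash
python3 -m handwheel '[{"x":0.004,"y":0,"z":0,"ax":0,"ay":0,"az":0,"gripper":-1},{"x":0.008,"y":0,"z":0,"ax":0,"ay":0,"az":0,"gripper":-1},{"x":0.008,"y":0,"z":0,"ax":0,"ay":0,"az":0,"gripper":-1}]' >/dev/null; python3 bs.py
```

```text
t 20.50 tcp berth x 98.5 y 0.3 z 55.1 nose~160.0 hd 101.85  F along -9.05 lat -0.07 z 2.90 M [-2.04 -0.18  0.06] gap 20.0
```

```bash
python3 -m handwheel '[{"x":0,"y":0,"z":0,"ax":0,"ay":0,"az":0,"gripper":-1},{"x":0,"y":0,"z":0,"ax":0,"ay":0,"az":0,"gripper":-1}]' >/dev/null; python3 bs.py
```

```text
t 20.70 tcp berth x 98.3 y 0.3 z 55.1 nose~159.8 hd 101.83  F along -8.39 lat 0.66 z 2.02 M [-2.01 -0.17  0.06] gap 19.7
```

Buffer has given about 4 mm at ~8.4 N. I'll ease off so it isn't kicked back on release.

```bash
python3 -m handwheel '[{"x":-0.006,"y":0,"z":0,"ax":0,"ay":0,"az":0,"gripper":-1},{"x":-0.012,"y":0,"z":0,"ax":0,"ay":0,"az":0,"gripper":-1},{"x":-0.02,"y":0,"z":0,"ax":0,"ay":0,"az":0,"gripper":-1},{"x":-0.02,"y":0,"z":0,"ax":0,"ay":0,"az":0,"gripper":-1}]' >/dev/null; python3 bs.py
```

```text
t 21.10 tcp berth x 94.3 y 0.3 z 55.0 nose~155.8 hd 101.84  F along -6.20 lat -0.13 z 2.10 M [-1.47 -0.17  0.01] gap 20.1
```

```bash
python3 -m handwheel '[{"x":-0.004,"y":0,"z":0,"ax":0,"ay":0,"az":0,"gripper":-1},{"x":-0.008,"y":0,"z":0,"ax":0,"ay":0,"az":0,"gripper":-1},{"x":-0.008,"y":0,"z":0,"ax":0,"ay":0,"az":0,"gripper":-1}]' >/dev/null; python3 bs.py
```

```text
t 21.40 tcp berth x 93.8 y 0.3 z 54.9 nose~155.3 hd 101.92  F along -5.85 lat -0.17 z 1.81 M [-1.5  -0.17  0.02] gap 19.6
```

```bash
python3 -m handwheel '[{"x":-0.004,"y":0,"z":0,"ax":0,"ay":0,"az":0,"gripper":-1},{"x":-0.008,"y":0,"z":0,"ax":0,"ay":0,"az":0,"gripper":-1},{"x":-0.008,"y":0,"z":0,"ax":0,"ay":0,"az":0,"gripper":-1}]' >/dev/null; python3 bs.py
```

```text
t 21.70 tcp berth x 93.6 y 0.3 z 54.8 nose~155.1 hd 102.00  F along -3.99 lat -0.59 z 1.35 M [-1.11 -0.19 -0.04] gap 19.8
```

```bash
python3 -m handwheel '[{"x":-0.006,"y":0,"z":0,"ax":0,"ay":0,"az":0,"gripper":-1},{"x":-0.006,"y":0,"z":0,"ax":0,"ay":0,"az":0,"gripper":-1},{"x":-0.006,"y":0,"z":0,"ax":0,"ay":0,"az":0,"gripper":0.2},{"x":-0.006,"y":0,"z":0,"ax":0,"ay":0,"az":0,"gripper":0.2},{"x":-0.006,"y":0,"z":0,"ax":0,"ay":0,"az":0,"gripper":0.2},{"x":-0.006,"y":0,"z":0,"ax":0,"ay":0,"az":0,"gripper":0.2},{"x":-0.006,"y":0,"z":0,"ax":0,"ay":0,"az":0,"gripper":0.2},{"x":-0.006,"y":0,"z":0,"ax":0,"ay":0,"az":0,"gripper":0.2}]' >/dev/null; python3 bs.py
```

```text
t 22.50 tcp berth x 92.5 y 0.1 z 54.8 nose~154.0 hd 102.01  F along 0.49 lat -0.25 z 0.47 M [-0.06  0.02 -0.04] gap 55.5
```

```bash
python3 -m handwheel '[{"x":0,"y":0,"z":-0.05,"ax":0,"ay":0,"az":0,"gripper":0.2},{"x":0,"y":0,"z":-0.15,"ax":0,"ay":0,"az":0,"gripper":0.2},{"x":0,"y":0,"z":-0.3,"ax":0,"ay":0,"az":0,"gripper":0.2},{"x":-0.1,"y":0,"z":-0.45,"ax":0,"ay":0,"az":0,"gripper":0.2},{"x":-0.25,"y":0,"z":-0.6,"ax":0,"ay":0,"az":0,"gripper":0.2},{"x":-0.4,"y":0,"z":-0.7,"ax":0,"ay":0,"az":0,"gripper":0.2},{"x":-0.5,"y":0,"z":-0.7,"ax":0,"ay":0,"az":0,"gripper":0.2},{"x":-0.5,"y":0,"z":-0.7,"ax":0,"ay":0,"az":0,"gripper":0.2}]'; python3 - <<'E'
from h import *
im=snap('wrist','w9.png');t=snap('top','t9.png');s=snap('side','s9.png')
cv2.imwrite('pics/z10.png',np.hstack([cv2.resize(t['frame'][170:290,210:370],(533,400),interpolation=cv2.INTER_CUBIC),cv2.resize(s['frame'][228:372,220:320],(260,400),interpolation=cv2.INTER_CUBIC)]))
E
```

```text
clock: 23.3
tool_pos: [0.5463, 0.003, 0.2321]
orientation: [[-0.2, 0.98, 0.003], [0.98, 0.2, -0.002], [-0.003, 0.002, -1.0]]
ft_force: [-0.7, -0.1, -1.0]
finger_gap: 0.0557
```

View pics/w9.png

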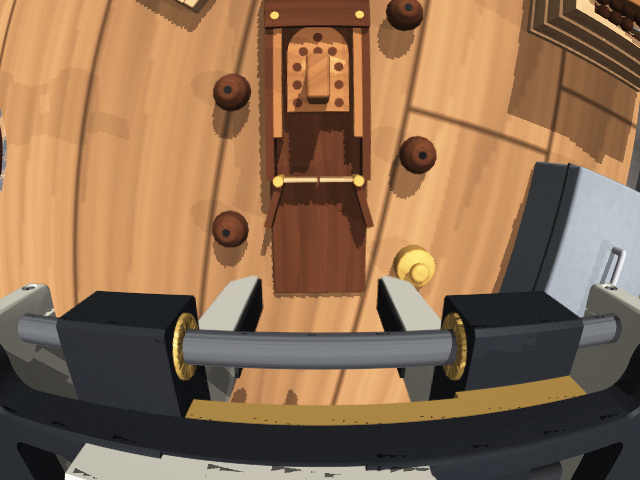

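View pics/z10.png

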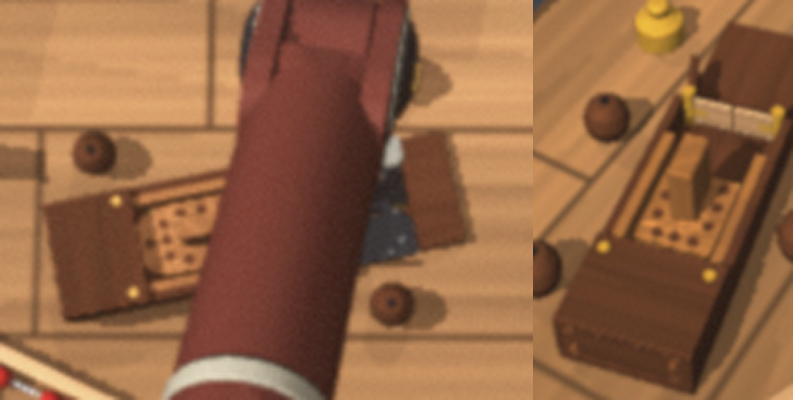

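```bash
python3 - <<'E'
from wfit import *
import to
to.st()
im=get_image('wrist')
a=im['frame'];cv2.imwrite('pics/z11.png',cv2.resize(a[0:200,250:390],None,fx=3.5,fy=3,interpolation=cv2.INTER_CUBIC))
# berth refit then tail
p,r=wfit(im,[(0,0,34),(0,36,38),(0,-36,38),(-125,50,10),(-125,-50,10)],[(319,181),(278,181),(359,181),(274,292),(366,292)],[.5386,.0407,0,1.78],0.)
print(p.round(4),r.round(1))
c,s=np.cos(p[3]),np.sin(p[3])
for x in (50,55,60,65,70): 
    X=np.array([[x,30,28],[x,-30,28]])/1e3;W=np.c_[c*X[:,0]-s*X[:,1]+p[0],s*X[:,0]+c*X[:,1]+p[1],X[:,2]];print(x,wproj(im,W).round(1).tolist())
E
```

```text
t 23.45 p [0.545  0.0101 0.2296] hd 102.09 z [-0.0028  0.0021 -1.    ] F [-0.3   0.86 -0.35] gap 0.0561
q [-0.309  0.469  0.378  1.733 -0.205  0.982  0.358]
[0.5367 0.0488 0.     1.7904] [ 0.1 -1.   2.8 -0.2 -1.7 -0.7  0.3  1.9 -0.5  1.4]
50 [[287.3, 128.4], [350.1, 128.0]]
55 [[287.3, 123.3], [350.1, 122.8]]
60 [[287.2, 118.2], [350.1, 117.7]]
65 [[287.2, 113.0], [350.0, 112.6]]
70 [[287.2, 108.0], [350.0, 107.5]]
```

View pics/z11.png

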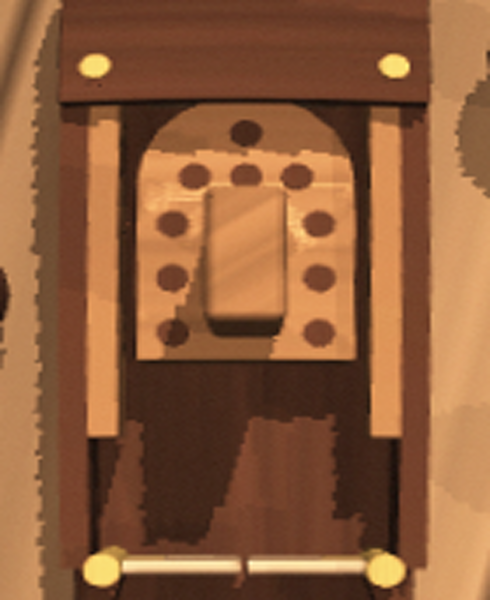

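Board lies straight with its tail at berth x ≈ 65 mm, so the nose is at ≈ 155 mm. Both flaps are shut, the buffer has relaxed, and the hand is clear.

```bash
python3 -c "
from station import *
print(hand_in())"
```

```text
the job is handed in; nothing more can be done
None
```

The wooden board is in its berth, flat and straight with both flaps shut behind it, and I handed the job in at about 23.5 s of the 72 s allowed.

- **Sliding in:** I gripped it by the bar, set it on the entry nose first, and slid it along the floor. Resistance peaked at about 14 N at the flaps; the hand tilted about 0.5° under that load, which I corrected by turning the tool slightly.
- **Buffer:** I felt it at nose x ≈ 155 mm and pressed it back about 4 mm, at 8–9 N, well short of its 15 mm limit. I then eased off until it was back at rest before opening the fingers, so the board would not be kicked back.
- **Last checks:** The final wrist and side pictures show the tail at berth x ≈ 65 mm, so the nose is against the buffer. The beads and weight look unmoved by eye. The arm hid part of the top view, and I did not re-measure the other goods. The hand was about 0.23 m up and touching nothing.
- **Disagreement:** Early camera estimates of the board and berth differed by 3–6 mm. I went by the wrist camera and by touch, and lined the board up on the flap gap before setting it down.

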